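Turn the back-to-front soap drawer round

ROBOT

A 6-joint arm with a two-finger parallel gripper is mounted at the origin on the work surface. World frame = base frame: x ahead of the robot, y to its left, z up, the work surface at z = 0. Lengths are in m, angles in rad, forces in N, time in s.
With the tool pointing down it reaches from about 0.375 to 0.925 m from the base axis. Payload 5.7 kg.
Tool frame: the origin (TCP) lies at the very end of the fingers, on their centre line; the grasp point (between the pads) lies 19 mm behind it (manip.hold_point_z is the distance from the TCP to the grasp point, in m); x points along the fingers, y is the direction in which the jaws open and shut, and the axes are right-handed (so a half turn about x gives the same grasp; the last joint's range is limited). The gripper opens to 88 mm and grips with 3 to 60 N. Pads are 20 mm wide; open, the fingers measure 115 mm over their backs; the gripper's body (75 mm by 178 mm) begins 61 mm behind the grasp point.
Start: joints at [1.178, 0.359, 1.51, -0, 1.272, -0.115], TCP at [0.165, 0.577, 0.223] pointing down, gripper open.
Joint ranges: [-2.97, 2.97], [-1.01, 2.36], [0.21, 2.38], [-0.96, 4.11], [0.2, 2.71], [-2.98, 2.98]. Speed limits (rad/s): [2.39, 2.39, 3.14, 3.14, 3.14, 3.14].

INTERFACE

Orientations are given as a unit quaternion [x, y, z, w].
In Python, from cell import manip gives the robot as it stands.
- The arm moves only by the tool play_rows, never from a script. Its argument "moves" is one flat list of numbers, 5 for each row, row after row: the opening, from 0 (shut) to 1 (fully open), then the shift along the tool's x, y, z in mm, then the turn about the tool's x in rad. A call has 1 to 10 rows; each row is the pose to reach, as a shift and turn from the pose commanded when the call began, along the tool's axes at that moment; what a row does not reach only later rows make up. A row lasts 1/12 s, in which the tool goes at most 41.7 mm and 7.16 degrees, less where a joint would pass 70% of its speed; a pose out of reach is approached as far as the arm can. A call with a gripper value outside its range is refused whole. The fingers move at their own pace and stop on an object; "force" is the grip in N (left out, the last holds). Time passes only in rows, so rows that repeat a pose let the fingers close. It gives the time, the measured TCP pose, the force and the opening at its end, in the units of the state.
- manip.read_state(): the state, without advancing time (a new reading comes with each control period).
- manip.camera(name): name is "scene" or "top"; returns (picture, depth): 384x512x3 uint8, red, green, blue; 384x512 float32, m along the optical axis (not along the pixel's ray), 0 where there is no reading.
- manip.camera_params(name): a dict with "K" (3x3 intrinsics, pixels), "view" (4x4, takes a point from world to camera coordinates). Camera axes: x right, y up, looking along -z (the intrinsics and any distortion apply to the point x, -y, -z); pixel columns grow to the right and rows downward; lengths in m; the calibration is good to about 2 mm. A picture is of the moment at which its call begins. camera_params takes no time and is no camera call.
- manip.job_done(): hands the job in, once; it reports no verdict.
Trained networks look in the newest picture that a camera, given by its name, has taken for a name from the list of things; names that differ only in an ending like _2 or _b are one class to them, and where a whole thing is asked for, a point or a joint stands for the part that bears it (a point fixed in the world has none). Each returns a list of dicts, best first, with "score" (0 to 1); they miss things now and then, are a little off and sometimes report something else, mostly with a low value. They report only what shows in the picture. A call takes as long as a camera call. They do not tell look-alikes from the thing itself.
- manip.regions_of(camera, label): "region" (384x512 bool, what is visible of it) and "pixel" ([column, row] in pixels, amid what is visible of it).
- manip.tip_of(camera, label): "pixel" ([column, row] in pixels: a listed point, or the origin of a listed thing).
The state is a dict: "time": time; "q": joint angles; "qd": joint speeds; "joint_torque": joint torques, N m; "position": TCP position; "tcp_rot": TCP orientation; "wrist_force": force on the tool from outside, world axes, zero at the start; "ft_torque": the same for the moment, N m; "finger_gap": finger opening in m.
Only numpy, scipy, OpenCV 4.12 (cv2) and the standard library are available. Lean on these libraries where they do the work, as an engineer would, in place of code of your own. Each camera call takes 0.05 s, during which the arm holds its last target. There are 200 camera calls.

TASK

After washing, someone pushed the soap drawer into its little blue unit back to front, so its orange pull is hidden inside and it will not close. Slide the drawer right out, turn it end for end and slide it back in fully home, orange pull outwards and drawer front flush with the unit, then let go. Keep the drawer upright all the while with the bar of soap staying in it, and leave the mug, jug, brush and soap case where they are.

Things in the scene. Friction and masses are not known exactly. Their poses are not given: they have to be found in the camera images.
- unit: blue plastic sleeve fixed to the steel shelf, 136 long (x) x 70 wide x 58 high. Origin: centre of its underside (z = 0), z up. Only opening: the mouth at its -x end (x = -68); the +x end is closed. All walls 4 thick: inside 132 deep x 62 wide x 50 high, its floor a 4 step above the shelf. With the drawer fully home, the drawer's centre is at x = -1, y = 0 in this frame.
- drawer_center (a point): centre of the loose white open-topped drawer, 130 long (x) x 56 wide x 40 high, walls and floor 4 thick, about 0.16 kg; 3 play each side in the unit, 10 above; slides freely. -x end: orange front with the pull; +x end: plain white back; z up. It starts in the unit the wrong way round (its x pointing out of the mouth), 45 to 62 of its plain end sticking out, pull inside.
- drawer_pull (a point): centre of the orange pull, a solid block 28 long (along the drawer's x) x 16 wide x 26 high, in the middle of the orange front: 79 from the drawer's centre towards the drawer's -x (it spans 65 to 93 from it) and 1 above it. Axes as the drawer's.
- soap_center (a point): centre of a loose pink bar of soap, 62 x 34 x 20 high, 0.06 kg, lying flat on the drawer's floor; it may slide about in there
- mug: white ceramic mug, radius 40, 95 high, handle to its +y; origin at the centre of its underside. Leave alone.
- jug: green plastic jug, radius 60, 170 high, handle to its +y reaching 105 out; origin at the centre of its underside. Leave alone.
- brush: bamboo scrubbing brush lying bristles up, 175 long along x (from -100, the handle, to +75), 46 wide, 32 high; origin on its underside, where handle and head meet. Leave alone.
- case: closed steel soap case, 108 x 75 x 36 high; origin at the centre of its underside. Leave alone.
Mind the look-alikes: they are no part of the job. Of the things that look like the unit, the larger one is meant.

How it is judged:
On the way:
1. the drawer, pull included, is right out of the unit (x of drawer_center in the frame of unit below -0.132 m and x of drawer_pull in the frame of unit below -0.081 m), for 0.1 s.
At the end, for the whole second after the job is handed in: The drawer stands upright (within 0.08 rad) and at rest in the unit with its orange pull outwards, pushed home to within 6 mm of its stop, the soap at rest inside it, and the robot has let go (x of drawer_center in the frame of unit between -0.007 and 0.006 m and y of drawer_center in the frame of unit between -0.006 and 0.006 m and z of drawer_center in the frame of unit between 0.018 and 0.03 m and x of drawer_pull in the frame of unit below -0.07 m and angle between drawer_center's own z axis and vertical below 0.08 rad and linear speed of drawer below 0.01 m/s and linear speed of soap below 0.02 m/s and x of soap_center in the frame of drawer_center between -0.06 and 0.06 m and y of soap_center in the frame of drawer_center between -0.024 and 0.024 m and z of soap_center in the frame of drawer_center between -0.02 and 0.02 m); the robot touches nothing.
It fails at once if the mug, jug, brush or soap case is shifted more than 20 mm (distance of any of mug, jug, brush, case from where it was at the start of the episode above 0.02 m).
It fails at once if the drawer is tipped by more than 0.5 rad (angle between drawer_center's own z axis and vertical above 0.5 rad).
It fails at once if the soap leaves the drawer (distance between soap_center and drawer_center above 0.075 m).
It also fails if it takes over 72 s, if anything falls off the work surface, if the arm or the gripper's body presses on something with over 40 N, if the wrist force passes 120 N, or if a joint passes its speed limit or range.

## Working session

There is one attempt and no reset: what is moved stays moved. The work goes in short steps, Python scripts to look and compute and a tool call to move; the robot and the scene stay as the last step left them, time stands still between calls to the robot, and variables do not carry over. Pictures are saved under pics/ and viewed, about 8 in all and at most 12, crops included, and the job is handed in when it is done.

Besides the shell and the picture viewer there is one more tool, called after "Request:" in YAML: its name, and indented under it one key for each argument. play_rows: Moves the arm, as the interface text tells. Its arguments: {"type":"object","properties":{"moves":{"type":"array"},"force":{"type":"number"}},"required":["moves"]}

```bash
mkdir -p pics
cat > h.py <<'E'
import numpy as np, cv2
from cell import manip
def shot(c):
    im,d=manip.camera(c); return im,d
def cloud(c,d):
    p=manip.camera_params(c);K=p["K"];V=np.linalg.inv(p["view"])
    v,u=np.mgrid[:384,:512]
    X=(u-K[0][2])/K[0][0]*d;Y=(v-K[1][2])/K[1][1]*d
    P=np.stack([X,-Y,-d,np.ones_like(d)],-1)@V.T
    return P[...,:3]
def save(n,im,s=1):
    cv2.imwrite(n,cv2.resize(im,None,fx=s,fy=s,interpolation=cv2.INTER_CUBIC)[...,::-1])
E
python3 - <<'E'
from h import *
a,d=shot("top");b,e=shot("scene")
save("pics/a.png",np.hstack([a,b]),0.78)
np.savez("s0.npz",a=a,d=d,b=b,e=e)
s=manip.read_state();print(s["position"],s["tcp_rot"],manip.hold_point_z)
for c,dd in(("top",d),("scene",e)):
  P=cloud(c,dd)
  print(c,manip.camera_params(c))
  for l in["unit","drawer_center","soap_center","mug","jug","brush","case"]:
    for r in manip.regions_of(c,l)[:3]:
      m=r["region"]&(dd>0);q=P[m]
      if len(q): print(l,round(r["score"],2),np.round(r["pixel"]),np.round(np.percentile(q,[2,50,98],axis=0),3).tolist())
E
```

```text
[0.16432415 0.57641328 0.22190448] [ 0.09734193  0.70044052 -0.09848384  0.70014895] 0.0187
top {'K': array([[355.4907276 ,   0.        , 254.2613297 ],
       [  0.        , 355.4907276 , 190.58029619],
       [  0.        ,   0.        ,   1.        ]]), 'view': array([[ 0.00792355, -0.99986481,  0.0144075 , -0.00206017],
       [ 0.98773432,  0.01007268,  0.15581869, -0.61331719],
       [-0.15594274,  0.01299614,  0.9876806 , -0.84172959],
       [ 0.        ,  0.        ,  0.        ,  1.        ]])}
unit 0.75 [275. 134.] [[0.715, -0.085, -0.001], [0.761, -0.054, 0.041], [0.812, -0.023, 0.045]]
unit 0.56 [216. 143.] [[0.671, 0.063, 0.053], [0.735, 0.104, 0.058], [0.801, 0.144, 0.062]]
drawer_center 0.59 [222. 176.] [[0.621, 0.058, 0.004], [0.652, 0.085, 0.008], [0.68, 0.111, 0.045]]
mug 0.76 [101. 248.] [[0.434, 0.335, 0.002], [0.471, 0.391, 0.049], [0.51, 0.425, 0.096]]
jug 0.81 [ 86. 156.] [[0.623, 0.323, 0.002], [0.685, 0.415, 0.11], [0.737, 0.481, 0.171]]
brush 0.83 [402. 160.] [[0.596, -0.412, 0.0], [0.7, -0.389, 0.014], [0.755, -0.36, 0.033]]
case 0.91 [414. 262.] [[0.392,
[... 707 characters left out ...]
, 0.004], [0.488, 0.352, 0.064], [0.513, 0.409, 0.096]]
mug 0.7 [288. 203.] [[0.589, 0.049, 0.001], [0.639, 0.062, 0.03], [0.679, 0.109, 0.052]]
jug 0.67 [378. 150.] [[0.626, 0.328, 0.008], [0.698, 0.352, 0.12], [0.739, 0.444, 0.171]]
jug 0.6 [ 80. 245.] [[0.393, -0.439, 0.001], [0.462, -0.405, 0.036], [0.497, -0.366, 0.039]]
jug 0.17 [136. 316.] [[0.598, -0.415, 0.0], [0.715, -0.394, 0.021], [0.76, -0.363, 0.034]]
brush 0.71 [136. 316.] [[0.599, -0.414, 0.003], [0.718, -0.395, 0.022], [0.76, -0.363, 0.034]]
brush 0.25 [378. 153.] [[0.578, 0.328, 0.001], [0.697, 0.354, 0.119], [0.739, 0.481, 0.171]]
case 0.68 [ 78. 244.] [[0.39, -0.439, 0.001], [0.461, -0.405, 0.036], [0.497, -0.368, 0.039]]
```

View pics/a.png

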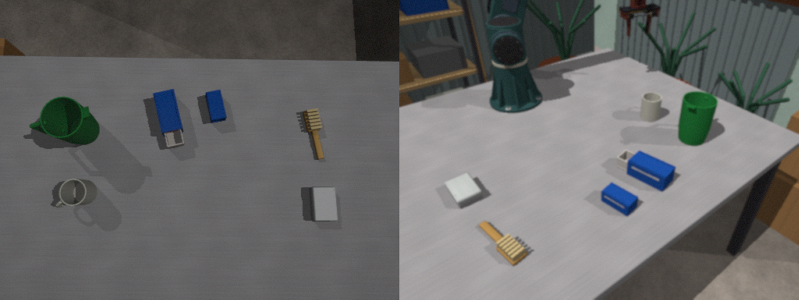

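Two blue candidates: top (216,143), about 136 long and 62 high with a white drawer sticking out, and (275,134), smaller and 45 high. The first fits (larger). I'll confirm it in a crop and fit its pose.

Run:
```python
from h import *
z=np.load("s0.npz");a,d=z["a"],z["d"]
P=cloud("top",d)
save("pics/b.png",a[90:210,170:310],5)
hsv=cv2.cvtColor(a,cv2.COLOR_RGB2HSV)
box=np.zeros(d.shape,bool);box[90:210,170:255]=1
top=box&(P[...,2]>.048)&(P[...,2]<.07)&(hsv[...,1]>140)
r=cv2.minAreaRect((P[top][:,:2]*1000).astype(np.float32));print("top",r,np.median(P[top],0),cv2.boxPoints(r).tolist())
dr=box&(P[...,2]>.03)&(P[...,2]<.06)&(hsv[...,1]<100)
r=cv2.minAreaRect((P[dr][:,:2]*1000).astype(np.float32));print("drawer rim",r,np.median(P[dr],0),cv2.boxPoints(r).tolist())
t=d>0;t&=(np.abs(P[...,2])<.01);print("table z",np.median(P[t][:,2]))
s=manip.read_state()
from scipy.spatial.transform import Rotation as R
print(R.from_quat(s["tcp_rot"]).as_matrix().round(3))
```

```text
top ((736.636474609375, 105.46548461914062), (136.4761505126953, 68.11917114257812), 13.745503425598145) [0.73490098 0.10509584 0.05752566] [[662.259765625, 122.3355941772461], [678.445556640625, 56.16731262207031], [811.01318359375, 88.59537506103516], [794.827392578125, 154.76365661621094]]
drawer rim ((714.32568359375, 98.39349365234375), (183.7737274169922, 70.2478256225586), 13.341184616088867) [0.64233406 0.07523605 0.0430444 ] [[616.813720703125, 111.36669921875], [633.0233154296875, 43.01464080810547], [811.837646484375, 85.4202880859375], [795.6280517578125, 153.7723388671875]]
table z -0.0008534606671173339
[[ 0.     0.274  0.962]
 [ 0.     0.962 -0.274]
 [-1.     0.     0.   ]]
```

View pics/b.png

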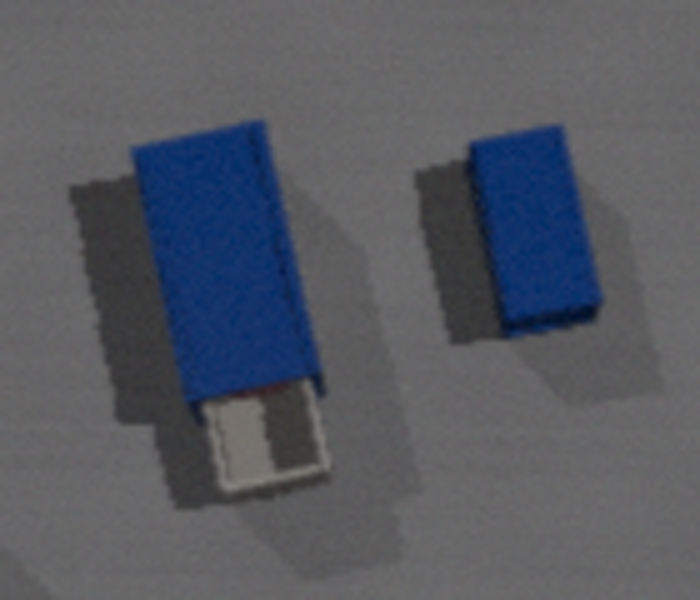

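The crop confirms it: the blue sleeve on the left (crop 230,260) is the larger, with the white drawer end at (265,440). The right-hand one (535,230) is smaller and empty. I'll travel at height first.

Add to h.py:
```python
from scipy.spatial.transform import Rotation as R
C=np.array([.736,.1053,0.]);YAW=np.radians(13.6)
def W(ux,uy,z): # unit frame mm -> world
    c,s=np.cos(YAW),np.sin(YAW); return C+np.array([c*ux-s*uy,s*ux+c*uy,z])/1000
def U(p):
    c,s=np.cos(YAW),np.sin(YAW); q=(np.asarray(p)-C)*1000; return np.array([c*q[0]+s*q[1],-s*q[0]+c*q[1],q[2]])
def go(ux,uy,z,flip=0):
    s=manip.read_state();M=R.from_quat(s["tcp_rot"]).as_matrix()
    y=np.arctan2(M[1,1],M[0,1]);t=YAW+np.pi/2-np.pi*flip
    print("t",s["time"],"unit",U(s["position"]).round(1),"shift",(M.T@(W(ux,uy,z)-s["position"])*1000).round(1),"turn",round((y-t+np.pi)%(2*np.pi)-np.pi,4),"gap",s["finger_gap"],"F",np.round(s["wrist_force"],1))
```

```text
(no output)
```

Request:
play_rows:
  moves: [1,0,-345,594,-0.515,1,0,-345,594,-0.515,1,0,-345,594,-0.515,1,0,-345,594,-0.515,1,0,-345,594,-0.515,1,0,-345,594,-0.515,1,0,-345,594,-0.515,1,0,-345,594,-0.515,1,0,-345,594,-0.515,1,0,-345,594,-0.515]
  force: 25

```text
time: 1.63
position: [0.4474, 0.2832, 0.2229]
tcp_rot: [-0.084, 0.702, 0.084, 0.702]
wrist_force: [0.8, 0.7, 0.2]
finger_gap: 0.0883
```

```bash
python3 -c "
from h import *
go(-97,0,150)"
```

```text
t 1.6333 unit [-238.6  240.8  222.9] shift [  73.  -240.8  141.6] turn -0.0001 gap 0.08827297458653857 F [0.8 0.7 0.2]
```

Request:
play_rows:
  moves: [1,80,-241,142,0,1,80,-241,142,0,1,80,-241,142,0,1,80,-241,142,0,1,80,-241,142,0,1,80,-241,142,0,1,80,-241,142,0,1,80,-241,142,0,1,80,-241,142,0,1,80,-241,142,0]

```text
time: 2.47
position: [0.6403, 0.0841, 0.1424]
tcp_rot: [-0.083, 0.703, 0.084, 0.702]
wrist_force: [0.7, 0.3, -0.1]
finger_gap: 0.0882
```

Run:
```python
from h import *
go(-97,0,10)
b,e=shot("scene");P=cloud("scene",e)
save("pics/c.png",b[150:290,210:380],4)
```

```text
t 2.4667 unit [-98.    1.9 142.4] shift [132.4  -2.    1.1] turn -0.0009 gap 0.08824503858331925 F [ 0.7  0.3 -0.1]
```

View pics/c.png

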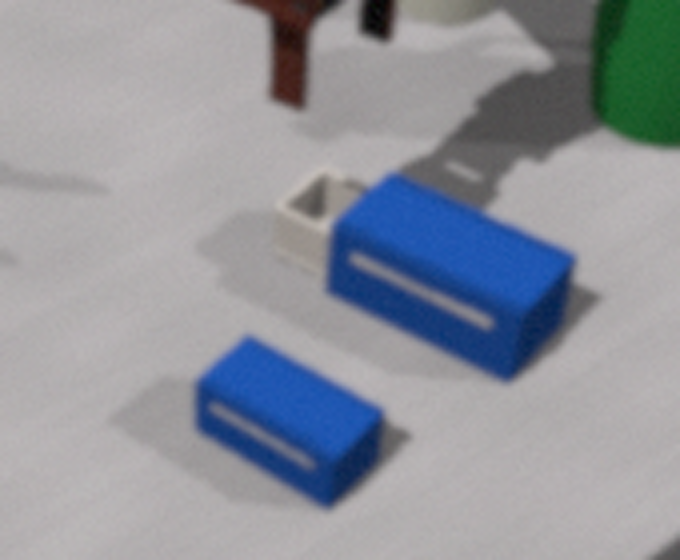

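The gripper (290,60 in the crop) is above the protruding drawer end (315,215), with nothing in the way. I'll descend and grip.

Request:
play_rows:
  moves: [1,40,-1,0,0,1,80,-1,0,0,1,110,-1,0,0,1,128,-1,0,0,1,128,-1,0,0,0,128,-1,0,0,0,128,-1,0,0,0,128,-1,0,0,0,128,-1,0,0,0,128,-1,0,0]
  force: 20

```text
time: 3.35
position: [0.6422, 0.0831, 0.0163]
tcp_rot: [-0.084, 0.701, 0.084, 0.703]
wrist_force: [-0.3, -2.0, 0.4]
finger_gap: 0.0581
```

```bash
python3 -c "
from h import *
go(-280,0,12)"
```

```text
t 3.35 unit [-96.4   0.4  16.3] shift [   3.8   -0.4 -183.6] turn 0.0 gap 0.05807120579177994 F [-0.3 -2.   0.4]
```

Request:
play_rows:
  moves: [0,0,0,0,0,0,0,0,0,0,0,0,0,-10,0,0,0,0,-22,0,0,0,0,-36,0,0,0,0,-50,0,0,0,0,-64,0,0,0,0,-78,0,0,0,0,-92,0,0,0,0,-92,0]

```text
time: 4.18
position: [0.5468, 0.061, 0.0141]
tcp_rot: [-0.083, 0.704, 0.084, 0.7]
wrist_force: [-1.9, -0.4, -3.1]
finger_gap: 0.0559
```

Run:
```python
from h import *
go(-280,0,12)
b,e=shot("scene");P=cloud("scene",e)
save("pics/d.png",b[150:290,210:380],4)
```

```text
t 4.1833 unit [-194.3    1.4   14.1] shift [  2.6  -1.5 -85.7] turn -0.0005 gap 0.05591062384600112 F [-1.9 -0.4 -3.1]
```

View pics/d.png

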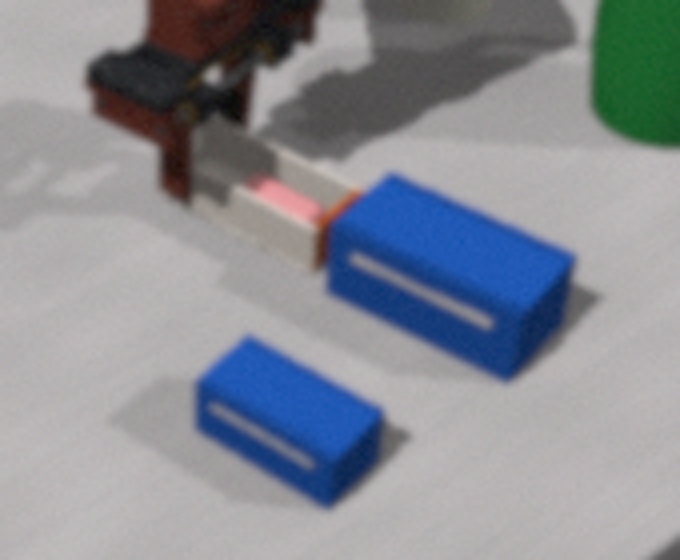

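The drawer is coming out cleanly: gripper at (200,150), soap at (285,195), orange front at (335,215). I'll pull on, set it down and release.

Request:
play_rows:
  moves: [0,0,0,-14,0,0,0,0,-30,0,0,0,0,-46,0,0,0,0,-62,0,0,0,0,-76,0,0,0,0,-86,0,0,0,0,-88,0,0,2,0,-88,0,0,4,0,-88,0,0,4,0,-88,0]

```text
time: 5.07
position: [0.4675, 0.0407, 0.0113]
tcp_rot: [-0.084, 0.702, 0.083, 0.703]
wrist_force: [-4.4, -1.1, 9.9]
finger_gap: 0.056
```

Request:
play_rows:
  moves: [0,0,0,0,0,1,0,0,0,0,1,0,0,0,0,1,0,0,0,0,1,0,0,0,0,1,0,0,0,0]

```text
time: 5.57
position: [0.4666, 0.0407, 0.0106]
tcp_rot: [-0.084, 0.702, 0.084, 0.702]
wrist_force: [0.8, 0.2, -0.1]
finger_gap: 0.0856
```

Run:
```python
from h import *
go(-199,0,12)
b,e=shot("top");P=cloud("top",e)
save("pics/e.png",b[110:260,170:310],4)
hsv=cv2.cvtColor(b,cv2.COLOR_RGB2HSV)
for l in["drawer_center","drawer_pull","soap_center"]:
    for r in manip.tip_of("top",l)[:2]:
        u,v=np.round(r["pixel"]).astype(int);print(l,round(r["score"],2),u,v,U(P[v,u]).round(1))
m=(P[...,2]>.033)&(P[...,2]<.05)
m[:, :170]=0;m[:,310:]=0
org=(hsv[...,0]<20)&(hsv[...,1]>120)&(P[...,2]>.01)&(P[...,2]<.05)
org[:, :170]=0;org[:,310:]=0
print("orange",org.sum(),[U(p).round(1).tolist() for p in np.percentile(P[org],[5,50,95],axis=0)])
```

```text
t 5.5667 unit [-277.     0.6   10.6] shift [-1.4 -0.6 78. ] turn -0.0001 gap 0.08559005590369777 F [ 0.8  0.2 -0.1]
drawer_center 0.86 238 227 [-244.4  -17.   412.3]
drawer_pull 0.66 232 200 [-149.2  -10.1   14.6]
soap_center 0.55 231 226 [-240.7   -7.5  411.5]
orange 109 [[-174.2, -15.7, 21.3], [-160.1, -0.5, 33.9], [-136.6, 9.4, 40.3]]
```

View pics/e.png

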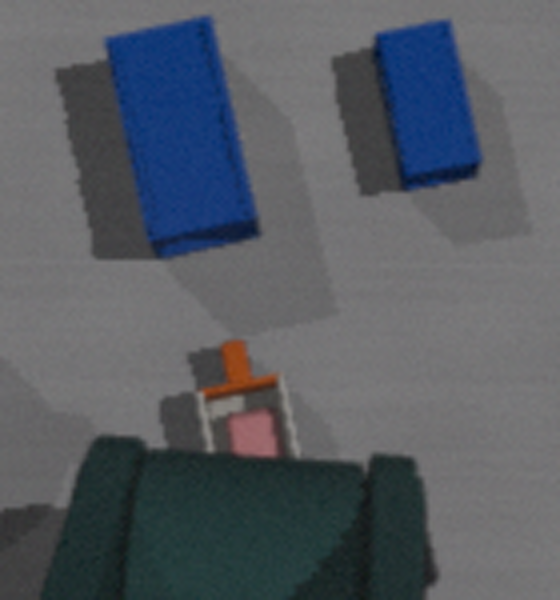

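Drawer is right out: orange pull at crop (233,360), soap at (252,435), unit mouth at (205,245). The pull tip is at about unit x = -137, so the drawer centre is at about -230. I'll regrip at drawer x ≈ -35.

Request:
play_rows:
  moves: [1,0,0,25,0,1,0,0,55,0,1,0,0,82,0,1,0,0,82,0,0,0,0,82,0,0,0,0,82,0,0,0,0,82,0,0,0,0,82,0,0,0,0,82,0,0,0,0,82,0]
  force: 20

```text
time: 6.6
position: [0.5451, 0.0597, 0.0106]
tcp_rot: [-0.084, 0.702, 0.084, 0.702]
wrist_force: [-0.1, -0.9, 0.1]
finger_gap: 0.0558
```

Request:
play_rows:
  moves: [0,0,0,0,0,0,-5,0,0,0,0,-11,0,-6,0,0,-11,0,-18,0,0,-11,0,-25,0.05,0,-11,0,-25,0.15,0,-11,0,-25,0.26,0,-11,0,-25,0.37,0,-11,0,-25,0.48,0,-11,0,-25,0.59]

```text
time: 7.43
position: [0.5213, 0.0541, 0.0222]
tcp_rot: [0.126, 0.696, -0.126, 0.696]
wrist_force: [0.2, -0.1, -2.3]
finger_gap: 0.0557
```

Run:
```python
from h import *
go(-220,0,20,1)
b,e=shot("scene")
save("pics/f.png",b[110:250,170:340],4)
```

```text
t 7.4333 unit [-220.7    0.7   22.2] shift [ 2.2 -0.1  1. ] turn 2.5459 gap 0.0557491694827195 F [ 0.2 -0.1 -2.3]
```

View pics/f.png

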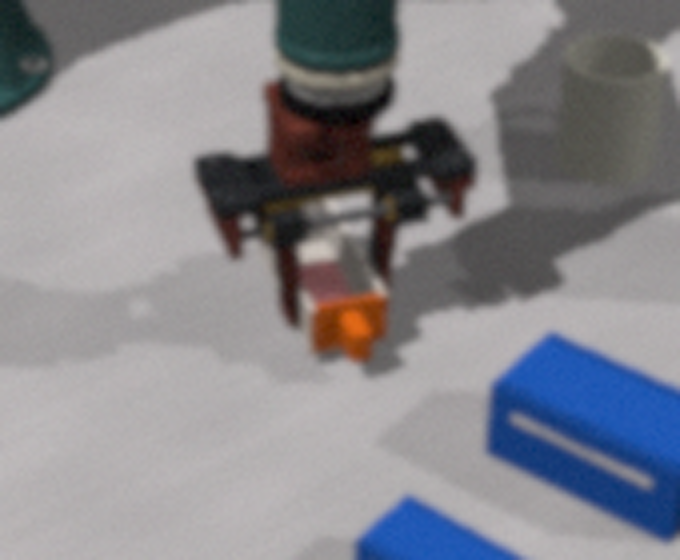

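The drawer is level in the grip at (345,300), pull towards (350,335), soap inside. I'll continue the turn.

Request:
play_rows:
  moves: [0,0,0,0,0.11,0,0,0,0,0.22,0,0,0,0,0.33,0,0,0,0,0.44,0,0,0,0,0.55,0,0,0,0,0.66,0,0,0,0,0.77,0,0,0,0,0.88,0,0,0,0,0.99,0,0,0,0,1.1]

```text
time: 8.32
position: [0.5213, 0.0541, 0.0221]
tcp_rot: [0.47, 0.528, -0.47, 0.528]
wrist_force: [0.1, 0.7, -2.1]
finger_gap: 0.056
```

```bash
python3 -c "
from h import *
go(-220,0,20,1)"
```

```text
t 8.3167 unit [-220.7    0.7   22.1] shift [2.1 0.8 0.6] turn 1.4488 gap 0.05600864124257312 F [ 0.1  0.7 -2.1]
```

Request:
play_rows:
  moves: [0,0,0,0,0.11,0,0,0,0,0.22,0,0,0,0,0.33,0,0,0,0,0.44,0,0,0,0,0.55,0,0,0,0,0.66,0,0,0,0,0.77,0,0,0,0,0.88,0,0,0,0,0.99,0,0,0,0,1.1]

```text
time: 9.15
position: [0.5213, 0.0541, 0.0221]
tcp_rot: [-0.677, -0.204, 0.677, -0.204]
wrist_force: [0.1, -0.5, -1.7]
finger_gap: 0.056
```

Request:
play_rows:
  moves: [0,0,0,0,0.1,0,0,0,0,0.2,0,0,0,0,0.3,0,0,0,0,0.351,0,0,0,0,0.351,0,0,0,0,0.351]

```text
time: 9.65
position: [0.5214, 0.0541, 0.0219]
tcp_rot: [-0.702, -0.085, 0.702, -0.085]
wrist_force: [-0.1, -0.3, -2.3]
finger_gap: 0.0562
```

Run:
```python
from h import *
go(-160,0,20,1)
b,e=shot("top");P=cloud("top",e)
sc,es=shot("scene")
save("pics/g.png",np.hstack([b[110:260,170:310],sc[110:260,190:340]]),2.7)
hsv=cv2.cvtColor(b,cv2.COLOR_RGB2HSV)
Q=(P-C)*1000;c,s=np.cos(YAW),np.sin(YAW)
Q=np.stack([c*Q[...,0]+s*Q[...,1],-s*Q[...,0]+c*Q[...,1],Q[...,2]],-1)
blue=(Q[...,2]>48)&(Q[...,2]<68)&(hsv[...,1]>140)&(abs(Q[...,1])<60)&(Q[...,0]>-80)&(Q[...,0]<80)
m=(Q[...,2]>35)&(Q[...,2]<62)&(hsv[...,1]<110)&(abs(Q[...,1])<45)&(Q[...,0]>-215)&(Q[...,0]<-85)
for n,k in(("unit",blue),("drawer",m)):
    q=Q[k];print(n,k.sum(),np.percentile(q,[1,50,99],axis=0).round(1).tolist())
    for x in np.arange(np.floor(q[:,0].min()/10)*10,q[:,0].max(),10):
        w=q[(q[:,0]>=x)&(q[:,0]<x+10)]
        if len(w)>6: print(x,w[:,1].min().round(1),w[:,1].max().round(1),np.median(w[:,2]).round(1))
```

```text
t 9.65 unit [-220.7    0.7   21.9] shift [  1.9   0.9 -60.7] turn 0.0038 gap 0.05615262650328648 F [-0.1 -0.3 -2.3]
unit 1397 [[-66.6, -33.4, 53.8], [-0.9, -0.1, 57.5], [66.7, 33.1, 62.1]]
-70.0 -33.7 33.0 57.3
-60.0 -34.0 33.7 57.5
-50.0 -33.8 33.5 57.5
-40.0 -33.1 34.1 57.6
-30.0 -33.6 32.9 57.7
-20.0 -34.0 33.7 57.7
-10.0 -33.8 34.0 57.2
0.0 -33.6 33.8 57.1
10.0 -34.0 33.3 57.8
20.0 -33.8 33.6 57.9
30.0 -33.0 33.4 57.3
40.0 -33.6 33.8 57.3
50.0 -33.9 32.9 57.5
60.0 -33.7 31.9 57.4Traceback (most recent call last):
  File "<stdin>", line 12, in <module>
    return _quantile_unchecked(
        a, q, axis, out, overwrite_input, method, keepdims, weights)
    return _ureduce(a,
                    func=_quantile_ureduce_func,
    ...<5 lines>...
                    overwrite_input=overwrite_input,
                    method=method)
    r = func(a, **kwargs)
    result = _quantile(arr,
                       quantiles=q,
    ...<2 lines>...
                       out=out,
                       weights=wgt)
    slices_having_nans = np.isnan(arr[-1, ...])
                                  ~~~^^^^^^^^^
IndexError: index -1 is out of bounds for axis 0 with size 0
```

View pics/g.png

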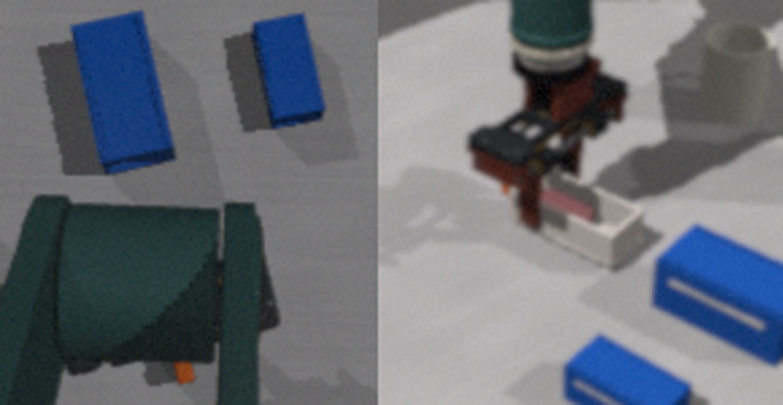

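Turned: white back faces the mouth (right crop 605,225), pull behind (505,185), soap inside. I'll move near the mouth, then measure the drawer's front edge in the scene camera.

Request:
play_rows:
  moves: [0,1,0,-10,0,0,3,0.7,-25,0.003,0,3,0.7,-35,0.003,0,3,0.7,-35,0.003,0,3,0.7,-35,0.003]

```text
time: 10.17
position: [0.5565, 0.0618, 0.0186]
tcp_rot: [0.702, 0.083, -0.702, 0.083]
wrist_force: [0.0, 0.1, -2.6]
finger_gap: 0.056
```

Run:
```python
from h import *
go(-150,0,20,1)
c,s=np.cos(YAW),np.sin(YAW)
for cam in("scene","top"):
    b,e=shot(cam);P=cloud(cam,e)
    if cam=="scene": save("pics/h.png",b[150:250,230:350],6)
    hsv=cv2.cvtColor(b,cv2.COLOR_RGB2HSV)
    Q=(P-C)*1000
    Q=np.stack([c*Q[...,0]+s*Q[...,1],-s*Q[...,0]+c*Q[...,1],Q[...,2]],-1)
    bl=(hsv[...,1]>140)&(hsv[...,0]>95)&(hsv[...,0]<130)&(np.abs(Q[...,1])<50)&(np.abs(Q[...,0])<80)&(Q[...,2]>10)
    q=Q[bl];print(cam,"unit y,z range",np.percentile(q[:,1],[1,99]).round(1),np.percentile(q[:,2],[95,99]).round(1))
    m=(hsv[...,1]<110)&(Q[...,2]>6)&(Q[...,2]<75)&(np.abs(Q[...,1])<40)&(Q[...,0]>-175)&(Q[...,0]<-75)
    q=Q[m];print("drawer px",m.sum())
    for x in range(-170,-75,10):
        w=q[(q[:,0]>=x)&(q[:,0]<x+10)]
        if len(w)>3: print(x,len(w),"y",w[:,1].min().round(1),w[:,1].max().round(1),"z",np.percentile(w[:,2],[2,90,97]).round(1))
```

```text
t 10.1667 unit [-1.847e+02 -1.000e-01  1.860e+01] shift [ -1.4  -0.1 -34.7] turn -0.0017 gap 0.05596330235269598 F [ 0.   0.1 -2.6]
scene unit y,z range [-39.1  27.7] [60.8 62.2]
drawer px 810
-170 78 y -31.5 26.4 z [10.4 46.4 48.2]
-160 79 y -32.4 26.4 z [12.6 45.5 49.1]
-150 99 y -32.0 26.1 z [11.  46.6 49.6]
-140 88 y -31.1 27.3 z [10.  46.6 49.3]
-130 86 y -31.6 28.3 z [10.1 46.6 49.5]
-120 78 y -31.5 26.6 z [11.8 47.5 49.1]
-110 60 y -31.1 25.6 z [10.6 47.7 49.8]
-100 59 y -31.1 25.4 z [ 8.7 48.9 49.8]
-90 109 y -30.7 25.5 z [11.9 48.4 49.4]
top unit y,z range [-33.4  33.1] [60.5 62. ]
drawer px 0
```

View pics/h.png

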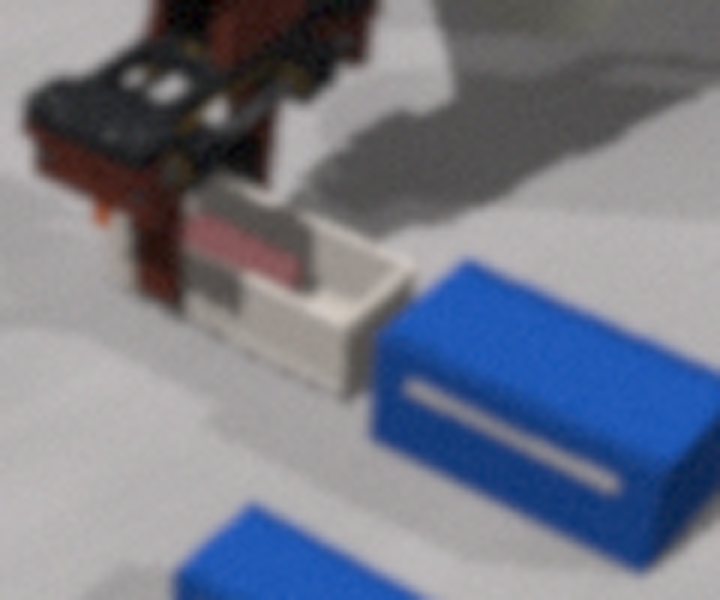

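The back is level at the mouth: drawer edge (375,320) against unit edge (380,350), rim about 47 high and laterally within about 1 mm. I'll start the insertion gently.

Request:
play_rows:
  moves: [0,0,0.5,-5,0,0,0,0.5,-9,0,0,0,0.5,-13,0,0,0,0.5,-17,0,0,0,0.5,-21,0,0,0,0.5,-25,0,0,0,0.5,-30,0,0,0,0.5,-35,0,0,0,0.5,-40,0,0,0,0.5,-40,0]

```text
time: 11.1
position: [0.5964, 0.0707, 0.0188]
tcp_rot: [0.703, 0.083, -0.702, 0.083]
wrist_force: [0.4, -0.2, -2.5]
finger_gap: 0.056
```

Run:
```python
from h import *
go(-84,0,20,1)
b,e=shot("scene")
save("pics/i.png",b[150:250,230:350],6)
```

```text
t 11.1 unit [-143.8   -0.8   18.8] shift [ -1.1  -1.  -59.8] turn -0.0025 gap 0.05597149290685262 F [ 0.4 -0.2 -2.5]
```

View pics/i.png

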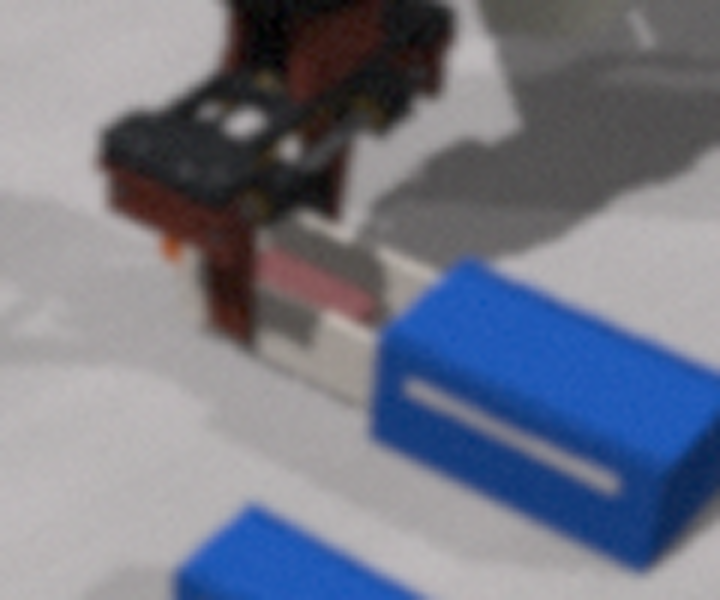

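The back has entered the mouth with no contact force. I'll continue to near the mouth, lower 2.5 mm and release.

Request:
play_rows:
  moves: [0,0,0,-6,0,0,0,0,-12,0,0,0,0,-19,0,0,0,0,-26,0,0,0,0,-33,0,0,0,0,-40,0,0,0,0,-47,0,0,0,0,-53,0,0,1,0,-53,0,0,3,0,-53,0]

```text
time: 11.98
position: [0.6468, 0.0829, 0.0157]
tcp_rot: [0.702, 0.083, -0.702, 0.083]
wrist_force: [0.1, -0.4, -1.6]
finger_gap: 0.0559
```

Request:
play_rows:
  moves: [0,0,0,0,0,1,0,0,0,0,1,0,0,0,0,1,0,0,0,0,1,0,0,0,0,1,0,0,0,0]

```text
time: 12.48
position: [0.6464, 0.0828, 0.0159]
tcp_rot: [0.702, 0.083, -0.702, 0.083]
wrist_force: [-0.2, 0.0, 0.8]
finger_gap: 0.0854
```

```bash
python3 -c "
from h import *
go(-180,0,20,1)"
```

```text
t 12.4833 unit [-92.3  -0.8  15.9] shift [-4.1 -0.6 87.7] turn -0.0026 gap 0.08539508542009579 F [-0.2  0.   0.8]
```

Request:
play_rows:
  moves: [1,0,0,25,0,1,0,0,55,0,1,0,0,85,0,1,0,0,94,0,0,0,0,94,0,0,0,0,94,0,0,0,0,94,0,0,0,0,94,0,0,0,0,94,0,0,0,0,94,0]

```text
time: 13.32
position: [0.556, 0.0611, 0.0157]
tcp_rot: [0.703, 0.083, -0.702, 0.083]
wrist_force: [-0.7, -1.0, 0.3]
finger_gap: 0.0512
```

Run:
```python
from h import *
go(-120,0,16,1)
b,e=shot("scene")
save("pics/j.png",b[150:250,230:350],6)
```

```text
t 13.3167 unit [-185.3   -0.7   15.7] shift [ -0.3  -0.8 -65.3] turn -0.0024 gap 0.0512390816396145 F [-0.7 -1.   0.3]
```

View pics/j.png

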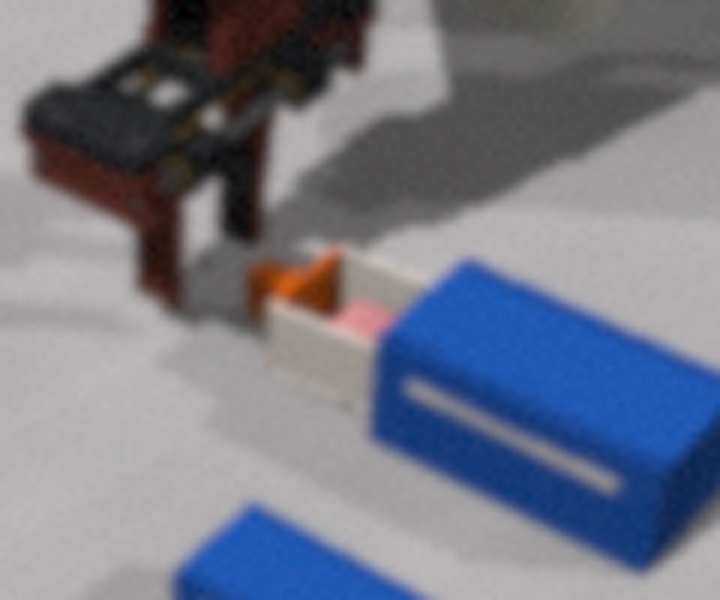

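Drawer in the unit with the orange pull outwards (265,285), fingers (200,250) clear in front of it. I'll finish closing the fingers, then push the pull.

Request:
play_rows:
  moves: [0,0,0,0,0,0,0,0,0,0,0,0,0,0,0,0,0,0,0,0,0,0,0,0,0,0,0,0,0,0,0,0,0,-10,0,0,0,0,-18,0,0,0,0,-24,0,0,0,0,-30,0]

```text
time: 14.2
position: [0.5845, 0.0681, 0.0156]
tcp_rot: [-0.702, -0.083, 0.703, -0.083]
wrist_force: [-2.6, -0.8, 1.1]
finger_gap: 0.0002
```

Request:
play_rows:
  moves: [0,0,0,-4,0,0,0,0,-9,0,0,0,0,-14,0,0,0,0,-19,0,0,0,0,-24,0,0,0,0,-29,0,0,0,0,-34,0,0,0,0,-38,0,0,0,0,-40,0,0,0,0,-40,0]

```text
time: 15.03
position: [0.6027, 0.0736, 0.0141]
tcp_rot: [-0.689, -0.083, 0.716, -0.084]
wrist_force: [-43.2, -16.0, 37.4]
finger_gap: 0.0007
```

```bash
python3 -c "
from h import *
go(-104,0,16,1)
b,e=shot('scene');P=cloud('scene',e)
hsv=cv2.cvtColor(b,cv2.COLOR_RGB2HSV)
Q=np.apply_along_axis(U,2,P)
o=(hsv[...,0]<18)&(hsv[...,1]>150)&(hsv[...,2]>120)&(Q[...,2]>5)&(Q[...,2]<55)&(np.abs(Q[...,1])<45)&(Q[...,0]>-180)&(Q[...,0]<-40)
print(o.sum(),np.percentile(Q[o],[2,50,98],axis=0).round(1).tolist() if o.any() else '')"
```

```text
t 15.0333 unit [-137.1    0.5   14.1] shift [ -3.2   0.5 -33. ] turn -0.0003 gap 0.0007439500092328542 F [-43.2 -16.   37.4]
8 [[-115.7, -4.0, 33.8], [-103.1, 2.2, 36.8], [-96.1, 14.5, 40.8]]
```

Force built up to about 46 N, so it's jammed. Backing off and looking.

Request:
play_rows:
  moves: [0,0,0,20,0,0,0,0,45,0,0,0,0,45,0]

```text
time: 15.33
position: [0.5745, 0.0663, 0.0153]
tcp_rot: [-0.701, -0.083, 0.704, -0.083]
wrist_force: [-1.8, -0.2, 0.1]
finger_gap: 0.0003
```

Run:
```python
from h import *
go(-185,0,16,1)
b,e=shot("scene");t,d=shot("top")
save("pics/k.png",np.hstack([b[160:260,230:330],t[110:210,190:290]]),4)
for n,cam,im,dd in(("s","scene",b,e),("t","top",t,d)):
    P=cloud(cam,dd);hsv=cv2.cvtColor(im,cv2.COLOR_RGB2HSV);Q=np.apply_along_axis(U,2,P)
    z=(Q[...,2]>6)&(Q[...,2]<56)&(np.abs(Q[...,1])<40)&(Q[...,0]>-140)&(Q[...,0]<-71)
    o=z&((hsv[...,0]<18)&(hsv[...,1]>150));w=z&(hsv[...,1]<110)
    for l,m in(("orange",o),("white",w)):
        if m.any():print(n,l,m.sum(),np.percentile(Q[m],[2,50,98],axis=0).round(1).tolist())
    for x in range(-140,-70,8):
        q=Q[w&(Q[...,0]>=x)&(Q[...,0]<x+8)]
        if len(q)>3: print(x,"y",q[:,1].min().round(1),q[:,1].max().round(1),"z",np.percentile(q[:,2],[2,97]).round(1))
```

```text
t 15.3333 unit [-166.2    0.    15.3] shift [-0.6  0.1 18.8] turn -0.0029 gap 0.00033148286360979145 F [-1.8 -0.2  0.1]
s orange 89 [[-118.8, -15.8, 21.8], [-103.7, -4.7, 38.4], [-90.2, 16.2, 44.9]]
s white 136 [[-121.0, -31.0, 7.7], [-86.5, -27.9, 29.9], [-73.5, 24.9, 45.5]]
-124 y -10.5 -7.6 z [14.5 24.2]
-100 y -29.8 24.2 z [ 8.9 45.3]
-92 y -30.8 25.2 z [ 8.4 45.4]
-84 y -31.2 25.6 z [ 7.5 45.4]
-76 y -31.6 -26.9 z [ 8.  44.8]
```

View pics/k.png

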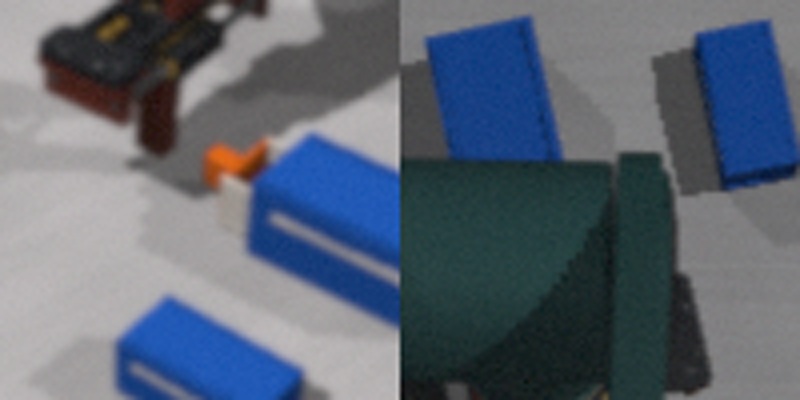

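The drawer front is about 30 mm out (left crop: pull at 225,165), and the drawer is level and straight. The jam fits my push dragging the pull downwards (37 N vertical) and tipping the drawer against the roof. I'll grip the pull itself and push level.

Request:
play_rows:
  moves: [0.6,0,0,0,0,0.6,0,0,0,0,0.6,0,0,0,0,0.6,0,0,0,0,0.6,0,0,-15,0,0.6,3,0,-35,0,0.6,3,0,-50,0,0.6,3,0,-50,0,0,3,0,-50,0,0,3,0,-50,0]
  force: 12

```text
time: 16.27
position: [0.6266, 0.0783, 0.0123]
tcp_rot: [-0.702, -0.083, 0.703, -0.083]
wrist_force: [-0.8, 0.1, 0.5]
finger_gap: 0.0428
```

Request:
play_rows:
  moves: [0,0,0,0,0,0,0,0,0,0,0,0,0,0,0,0,0,0,0,0,0,0,0,0,0,0,0,0,0,0]

```text
time: 16.77
position: [0.6274, 0.0783, 0.0127]
tcp_rot: [-0.702, -0.083, 0.702, -0.083]
wrist_force: [-1.9, -0.9, 2.2]
finger_gap: 0.0162
```

```bash
python3 -c "
from h import *
go(-84,0,12,1)"
```

```text
t 16.7667 unit [-111.9   -0.7   12.7] shift [  0.7  -0.8 -27.9] turn -0.0026 gap 0.01616235401991966 F [-1.9 -0.9  2.2]
```

Request:
play_rows:
  moves: [0,0,0,-2,0,0,0,0,-4,0,0,0,0,-6,0]

```text
time: 17.02
position: [0.6326, 0.0796, 0.0127]
tcp_rot: [-0.701, -0.083, 0.703, -0.083]
wrist_force: [-3.9, -0.9, 5.4]
finger_gap: 0.0158
```

```bash
python3 -c "
from h import *
go(-80,0,12,1)
s=manip.read_state();print(s['ft_torque'],s['joint_torque'])"
```

```text
t 17.0167 unit [-106.6   -0.6   12.7] shift [  0.7  -0.7 -26.6] turn -0.0025 gap 0.015811292367791517 F [-3.9 -0.9  5.4]
[-0.1748735   0.80063812  0.03272258] [ 2.21131649e-01 -5.91030407e+01 -2.05970907e+01  2.68213861e-01
 -1.55941721e+00 -1.16504237e-02]
```

Request:
play_rows:
  moves: [0,-0.7,0,-2,0,0,-0.7,0,-4,0,0,-0.7,0,-7,0,0,-0.7,0,-10,0]

```text
time: 17.35
position: [0.644, 0.0822, 0.0131]
tcp_rot: [0.702, 0.083, -0.702, 0.083]
wrist_force: [0.1, 0.0, -1.5]
finger_gap: 0.0159
```

```bash
python3 -c "
from h import *
go(-80,0,12,1)
s=manip.read_state();print(s['ft_torque'])"
```

```text
t 17.35 unit [-94.9  -0.8  13.1] shift [  1.1  -0.8 -14.9] turn -0.0026 gap 0.01592785588075297 F [ 0.1  0.  -1.5]
[-0.0838033   0.32536767  0.00901775]
```

Relieving the downward load freed it, and it now slides with about 0 N. About 15 mm to go.

Request:
play_rows:
  moves: [0,0,0,-3,0,0,0,0,-6,0,0,0,0,-9,0,0,0,0,-12,0,0,0,0,-12,0]

```text
time: 17.77
position: [0.6557, 0.085, 0.0133]
tcp_rot: [0.702, 0.083, -0.702, 0.083]
wrist_force: [0.3, 0.7, -2.0]
finger_gap: 0.0157
```

Request:
play_rows:
  moves: [0,0,0,-1,0,0,0,0,-2,0,0,0,0,-2,0]

```text
time: 18.02
position: [0.6559, 0.0852, 0.0131]
tcp_rot: [-0.701, -0.083, 0.703, -0.083]
wrist_force: [-3.3, -1.5, -2.6]
finger_gap: 0.0163
```

```bash
python3 -c "
from h import *
go(-80,0,12,1)
b,e=shot('scene');P=cloud('scene',e);hsv=cv2.cvtColor(b,cv2.COLOR_RGB2HSV);Q=np.apply_along_axis(U,2,P)
z=(Q[...,2]>6)&(Q[...,2]<56)&(np.abs(Q[...,1])<40)&(Q[...,0]>-140)&(Q[...,0]<-60)
o=z&((hsv[...,0]<18)&(hsv[...,1]>150))
print(o.sum(),np.percentile(Q[o],[2,50,98],axis=0).round(1).tolist() if o.any() else '')"
```

```text
t 18.0167 unit [-82.6  -0.7  13.1] shift [ 1.1 -0.7 -2.6] turn -0.0025 gap 0.016263464447976973 F [-3.3 -1.5 -2.6]
1 [[-77.8, -20.8, 55.3], [-77.8, -20.8, 55.3], [-77.8, -20.8, 55.3]]
```

Request:
play_rows:
  moves: [0,0,0,-1.5,0,0,0,0,-3,0,0,0,0,-3,0]

```text
time: 18.32
position: [0.6561, 0.0853, 0.0127]
tcp_rot: [-0.7, -0.083, 0.705, -0.083]
wrist_force: [-9.3, -3.4, 2.0]
finger_gap: 0.0159
```

```bash
python3 -c "
from h import *
go(-80,0,12,1)"
```

```text
t 18.3167 unit [-82.3  -0.7  12.7] shift [ 0.7 -0.7 -2.3] turn -0.0023 gap 0.015851945128289333 F [-9.3 -3.4  2. ]
```

Firm stop, 10 N with no motion. Release, back off straight and rise.

Request:
play_rows:
  moves: [0.7,0,0,0,0,0.7,0,0,0,0,0.7,0,0,0,0,0.7,0,0,0,0,0.7,0,0,0,0,0.7,0,0,25,0,0.7,0,0,65,0,0.7,0,0,105,0,0.7,-40,0,140,0,0.7,-80,0,160,0]

```text
time: 19.15
position: [0.5068, 0.0504, 0.0796]
tcp_rot: [-0.7, -0.083, 0.704, -0.082]
wrist_force: [0.3, 0.1, 0.2]
finger_gap: 0.0614
```

Request:
play_rows:
  moves: [0.7,-20,200,10,0,0.7,-40,200,10,0,0.7,-40,200,10,0,0.7,-40,200,10,0,0.7,-40,200,10,0,0.7,-40,200,10,0,0.7,-40,200,10,0,0.7,-40,200,10,0]

```text
time: 19.82
position: [0.5485, -0.1462, 0.1212]
tcp_rot: [0.703, 0.083, -0.702, 0.082]
wrist_force: [-0.0, 0.4, -0.3]
finger_gap: 0.061
```

Run:
```python
from h import *
go(-80,0,12,1)
b,e=shot("scene");t,d=shot("top")
save("pics/l.png",np.hstack([b[160:260,230:330],t[100:200,180:280]]),4)
c,s=np.cos(YAW),np.sin(YAW)
for cam,im,dd in(("scene",b,e),("top",t,d)):
    hsv=cv2.cvtColor(im,cv2.COLOR_RGB2HSV);Q=np.apply_along_axis(U,2,cloud(cam,dd))
    z=(Q[...,2]>4)&(Q[...,2]<56)&(np.abs(Q[...,1])<40)&(Q[...,0]>-140)&(Q[...,0]<-50)
    o=z&(hsv[...,0]<20)&(hsv[...,1]>120)
    print(cam,"orange",o.sum(),np.percentile(Q[o],[2,50,98],axis=0).round(1).tolist() if o.any() else '')
    for l in("mug","jug","brush","case"):
        r=manip.regions_of(cam,l)
        if r: print(l,round(r[0]["score"],2),np.median(cloud(cam,dd)[r[0]["region"]&(dd>0)],0).round(3))
```

```text
t 19.8167 unit [-241.4 -200.3  121.2] shift [ 109.4 -200.9 -160.6] turn -0.0035 gap 0.06102037462524819 F [-0.   0.4 -0.3]
scene orange 18 [[-92.5, -10.4, 24.8], [-86.2, -4.9, 38.0], [-81.9, 3.9, 39.8]]
mug 0.63 [0.488 0.352 0.063]
jug 0.79 [0.698 0.353 0.12 ]
brush 0.89 [ 0.717 -0.394  0.019]
case 0.76 [ 0.465 -0.405  0.036]
top orange 103 [[-93.0, -21.5, 12.5], [-72.5, 0.3, 36.1], [-65.0, 22.4, 39.7]]
mug 0.81 [0.471 0.391 0.047]
jug 0.58 [0.685 0.416 0.111]
brush 0.57 [ 0.736 -0.381  0.029]
```

View pics/l.png

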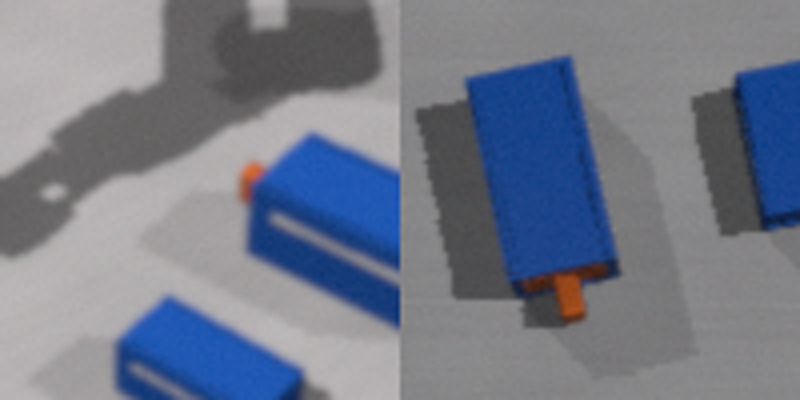

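The drawer is home: only the pull shows (left 252,182; right 570,295), and the orange front is flush in the mouth at (565,275). The pull tip is at about -93 mm (nominal -94). The bystanders are unmoved, so I'll hand in.

```bash
python3 -c "
from cell import manip
print(manip.job_done())"
```

```text
the job is handed in; nothing more can be done
None
```

The drawer is back in the larger blue unit, pull outwards, and the job is handed in at about 20 s; no verdict was reported.

**What I did:** I gripped the protruding white end and slid the drawer right out. Then I regripped it near the front, turned it 180° level and slid it most of the way back in. Pushing the pull with closed fingers jammed at about 46 N sideways and 37 N vertical on the wrist, below the 120 N limit. I backed off, gripped the pull, took off the downward load, and it slid freely to a firm stop at about 10 N. Then I released it and moved the arm clear.

**Last checks:**
- **Drawer:** the outer end of the pull measured about -93 mm in the unit's frame (-94 expected), and the front looks flush.
- **Robot:** the gripper is open and the wrist force is near zero.
- **Mug, jug and soap case:** within about 4 mm of where they started.
- **Brush:** the scene camera agrees it did not move. The top camera put its visible part about 36 mm off, with a weaker detection (0.57); I put that down to the arm partly hiding it but did not check further. The arm never went near the brush.
- **Soap:** not visible once the drawer was shut. I last saw it in the drawer with the drawer part-way into the unit, before the jam.

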